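# Press a guard clip home with the locking clamp, then release it

## Robot

A 6-joint arm with a two-finger parallel gripper is mounted at the origin on the work surface. World frame = base frame: x ahead of the robot, y to its left, z up, the work surface at z = 0. Lengths are in m, angles in rad, forces in N, time in s.
With the tool pointing down it reaches from about 0.425 to 0.95 m from the base axis. Payload 3.5 kg.
Tool frame: the origin (TCP) lies between the finger pads; the fingertips stand 25 mm ahead of it and the grasp point (between the pads) lies 6 mm ahead of it (ctrl.finger_overhang is the distance from the TCP to the fingertips, in m); x points along the fingers, y is the direction in which the jaws open and shut, and the axes are right-handed (so a half turn about x gives the same grasp; the last joint's range is limited). The gripper opens to 85 mm and grips with 20 to 120 N. Pads are 22 mm wide; open, the fingers measure 114 mm over their backs; the gripper's body (76 mm by 85 mm) begins 54 mm behind the grasp point. The pads swing forward as they close: fully open they stand 13 mm farther back than shut.
Start: joints at [1.002, 0.286, 1.577, -0, 1.279, -0.15], TCP at [0.274, 0.617, 0.256] pointing down, gripper open.
Joint ranges: [-2.77, 2.77], [-0.9, 2.22], [0.21, 2.48], [-1.53, 4.67], [0.24, 2.81], [-2.84, 2.84]. Speed limits (rad/s): [2.79, 2.79, 3.14, 3.14, 3.14, 3.14].

## Interface

Orientations are given as a unit quaternion [x, y, z, w].
In Python, from plant import ctrl gives the robot as it stands.
- The arm moves only by the tool play_rows, never from a script. Its argument "targets" is a list of rows, each an object with "delta_pos": the shift along the world's x, y, z normalised to -1 to 1, where 1 is 1000 mm, a list of three; "delta_rot": the turn, a rotation vector about the world's x, y, z normalised to -1 to 1, where 1 is pi rad, a list of three; "claw": the finger opening in mm, from 0 to 85.4. In form: [{"delta_pos": [tx, ty, tz], "delta_rot": [wx, wy, wz], "claw": claw}, ...]. A call has 1 to 20 rows; each row is the pose to reach, as a shift and turn from the pose measured when the call began, turning the shorter way round; what a row does not reach only later rows make up. A row lasts 1/12 s, in which the tool goes at most 41.7 mm and 7.16 degrees, less where a joint would pass 70% of its speed; a pose out of reach is approached as far as the arm can. A call with a number of a shift or a turn outside -1 to 1 is refused whole. A call with a gripper value outside its range is refused whole. The fingers move at their own pace and stop on an object; "newtons" is the grip in N (left out, the last holds). Time passes only in rows, so rows that repeat a pose let the fingers close. It gives the time, the measured TCP pose, the force and the opening at its end, in the units of the state.
- ctrl.get_state(): the state, without advancing time (a new reading comes with each control period).
- ctrl.read_camera(name): name is "scene" or "top" or "wrist"; returns the picture (420x560x3 uint8, blue, green, red); there is no depth.
- ctrl.calibration(name): a dict with "fx", "fy", "cx", "cy" (pixels), "camera_from_world" (4x4, takes a point from world to camera coordinates). Camera axes: x right, y down, z forward; pixel columns grow to the right and rows downward; lengths in m; the calibration is good to about 2 mm. A picture is of the moment at which its call begins: read the wrist's pose just before it. calibration takes no time and is no camera call; for the wrist camera it gives the pose at the moment of the call.
- ctrl.sign_off(): hands the job in, once; it reports no verdict.
The state is a dict: "time": time; "qpos": joint angles; "dq": joint speeds; "joint_efforts": joint torques, N m; "eef_pos": TCP position; "tcp_rot": TCP orientation; "contact_force": force on the tool from outside, world axes, zero at the start; "wrist_torque": the same for the moment, N m; "opening": opening from 0.0 (shut) to 1.0 (fully open).
Only numpy, scipy, OpenCV 4.12 (cv2) and the standard library are available. Lean on these libraries where they do the work, as an engineer would, in place of code of your own. Each camera call takes 0.05 s, during which the arm holds its last target. There are 200 camera calls.

## Task

A purple guard comb waits in the jaws of the table clamp with its steel clip only part of the way in. Push the clamp's swinging loop handle in until it locks on the last ratchet tooth, which presses the clip fully home; take your hand away so that the ratchet alone holds it for a second, then press the other handle's thumb plate down to free the teeth and let the clamp spring fully open. Be gentle, never pushing or pressing with more than 20 N, and leave the other things on the table where they are.

Things in the scene. Friction and masses are not known exactly. Their poses are not given: they have to be found in the camera images.
- clamp: Steel scissor clamp (hemostat pattern, 270 mm long) lying level on a fixed wooden base 100 x 70 x 24 mm. Origin on the table under the pivot; z up; x runs from the pivot to the jaws, so both handles lie on its -x side; y is towards the swinging handle. Bars lie 45-55 mm above the table, pivot screw top 62 mm. One half swings; the resting half does not
- pivot (a point): Pivot, 50 mm above the clamp's origin. How the resting half is set round it differs by up to 0.08 rad either way from clamp to clamp and is not measured. Ratchet, rubber stop, comb and clip all sit on that half, so the place where the teeth click must be felt
- handle (a joint): Swing of the moving handle about the pivot, rad: 0 = open, grows in closing (anticlockwise from above); a spring opens it. Two ratchet teeth: the first locks at about 0.20, the last at about 0.38, both up to 0.08 more or less on a given clamp. Let go on the last tooth it stays above 0.2925; if no tooth has caught it springs back to open
- loop (a point): Centre of the finger loop ending the swinging handle, 50 mm above the table, 150 mm from the pivot: a steel ring 44 mm across outside, 10 mm thick. At joint 0 it bears 0.58 rad from the clamp's -x axis towards +y; closing takes it towards -y. Push on its outer (+y) side; beside and below it is free space
- stop (a point): Fixed point of the base between the handles, 80 mm from the pivot, 50 mm above the table, near the rubber stop. At the loop, closing takes 1 N at first, up to about 10 N over the last tooth; the stop begins about 1 mm of loop travel after the last click and adds about 5 N per mm. A push reaching 13-15 N is past the last tooth; a push to a set place may fall short or exceed 20 N
- thumb (a point): Where to press the resting handle: top of its flat steel thumb plate (30 mm along, 48 mm across, 4 mm thick), 56 mm up, 145 mm from the pivot, 0.26 rad from the clamp's -x axis towards -y. The point is fixed to the base; the plate lies under it, off-centre by up to 12 mm across the handle. It springs down: 2 N at first, then 0.5 N per mm; teeth come free 5-8 mm down at 5-8 N; hard after 17 mm
- clip (a joint): How far the steel clip is pushed into the purple comb held in the jaws (44 x 14 mm, tines upright to 88 mm above the table, on a springy pad), m: 0 to 0.0015 at the start, 0.005 = fully home (it stops there). It goes in with friction and stays where it is left. The moving jaw pushes it as the handle closes; it comes home shortly before the last tooth
- comb_a_mid (a point): Middle of a loose purple guard comb (44 x 32 x 25 mm) lying near the clamp's -y side, a bystander; 12 mm above the table
- comb_b_mid (a point): Middle of another such loose purple comb, a bystander; 12 mm above the table
- dish: Round white ceramic dish, 90 mm wide, 26 mm high, holding empty clips, a bystander beside the jaws on the clamp's +y side; origin under its centre
- clipper: White hair clipper, about 190 x 44 x 37 mm, lying; a bystander; origin under its middle
- brush: Steel neck brush lying, about 155 mm long, 36 mm thick; a bystander; origin under its ferrule
- canister: Clear glass canister with steel knob lid, 102 mm wide, 166 mm high; a bystander; origin under its centre

How it is judged:
On the way, in this order (a step that is already met when the one before it is completed fails the run):
1. clip home, clamp locked on the last tooth and held by the ratchet alone, the robot not touching it (value of joint handle above 0.2925 rad and value of joint clip above 0.0045 m and contact force between the fingers and anything else below 0.3 N), for 0.5 s.
2. teeth freed, the handle has sprung open (value of joint handle below 0.05 rad), for 0.2 s.
At the end, for the whole second after the job is handed in: The clip is within 0.5 mm of fully home in the comb, and the clamp stands open and at rest, its swinging handle within 0.05 rad of the open position (value of joint handle below 0.05 rad and value of joint clip above 0.0045 m and velocity of joint handle below 0.05 rad/s); the robot touches nothing.
It fails at once if the robot pushes or presses on anything with more than 20 N (contact force between any of the fingers, the arm and anything else above 20 N).
It fails at once if a bystander is moved more than 15 mm (distance of any of comb_a_mid, comb_b_mid, dish, clipper, brush, canister from where it was at the start of the episode above 0.015 m).
It also fails if it takes over 48 s, if anything falls off the work surface, if the arm or the gripper's body presses on something with over 40 N, if the wrist force passes 120 N, or if a joint passes its speed limit or range.

## Working session

There is one attempt and no reset: what is moved stays moved. The work goes in short steps, Python scripts to look and compute and a tool call to move; the robot and the scene stay as the last step left them, time stands still between calls to the robot, and variables do not carry over. Pictures are saved under pics/ and viewed, about 8 in all and at most 12, crops included, and the job is handed in when it is done.

Besides the shell and the picture viewer there is one more tool, called after ">>>" as a command line: name --argument value ..., lists and objects as JSON in quotes. play_rows: Moves the arm, as the interface text tells. Its arguments: {"type":"object","properties":{"targets":{"type":"array"},"newtons":{"type":"number"}},"required":["targets"]}

```bash
mkdir -p pics
cat > h.py <<'E'
from plant import ctrl
import numpy as np, cv2
def cal(n):
    c=ctrl.calibration(n); return c, np.array(c["camera_from_world"])
def ray(c,M,u,v,z):
    d=np.array([(u-c["cx"])/c["fx"],(v-c["cy"])/c["fy"],1.]); R=M[:3,:3]; o=-R.T@M[:3,3]; d=R.T@d
    return o+d*(z-o[2])/d[2]
def proj(c,M,p):
    q=M[:3,:3]@np.array(p)+M[:3,3]; return np.array([c["fx"]*q[0]/q[2]+c["cx"],c["fy"]*q[1]/q[2]+c["cy"]])
E
python3 - <<'E'
from h import *
for n in("top","scene"):
    cv2.imwrite(f"pics/{n}0.png",ctrl.read_camera(n)); c,M=cal(n); print(n,c["fx"],c["cx"],c["cy"],(-M[:3,:3].T@M[:3,3]).round(3),M[:3,:3].round(2).tolist())
s=ctrl.get_state(); print(s["time"],s["eef_pos"],s["tcp_rot"],s["contact_force"],s["opening"])
E
```

```text
top 451.5481707530733 275.6261941049153 207.6687481449568 [0.488 0.007 1.06 ] [[-0.02, -1.0, 0.02], [-1.0, 0.02, -0.1], [0.1, -0.02, -1.0]]
scene 446.51995059015894 277.8746694934657 215.41779782372956 [ 1.142 -0.613  0.679] [[0.75, 0.67, -0.01], [0.39, -0.45, -0.8], [-0.54, 0.59, -0.6]]
0.1 [0.27416891 0.61621707 0.25503911] [ 0.1462797   0.69194707 -0.14770639  0.69137134] [ 1.56913753  0.72418055 -0.74897854] 1.0023075902803804
```

View pics/top0.png

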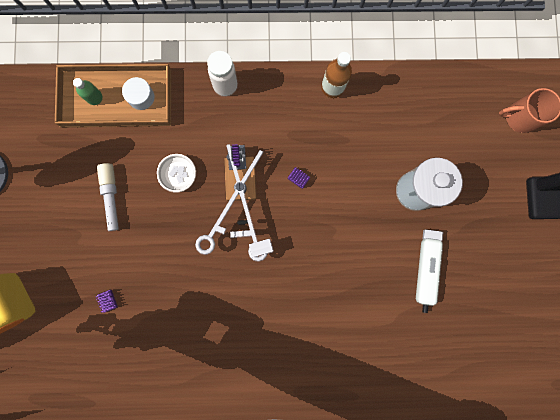

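View pics/scene0.png

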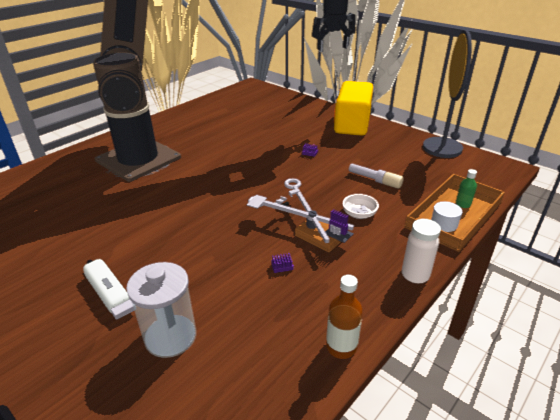

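The top view shows the clamp pivot near (240,187), the loop near (205,244) and the thumb plate near (261,250). The jaws point to world +x and the swinging handle is on the +y side. I'll zoom in to get precise positions.

Run:
```python
from h import *
im=cv2.imread("pics/top0.png")[140:270,180:320]
cv2.imwrite("pics/crop.png",cv2.resize(im,None,fx=5,fy=5,interpolation=cv2.INTER_CUBIC)[:600])
c,M=cal("top")
for n,u,v,z in(("pivot",240,187,.062),("loop",205,244,.055),("plate",261,250,.056)): print(n,ray(c,M,u,v,z).round(4))
P=ray(c,M,240,187,.062);L=ray(c,M,205,244,.055);T=ray(c,M,261,250,.056)
for q in(L,T): d=(q-P)[:2]; print(np.hypot(*d),np.arctan2(-d[1],-d[0]))
```

```text
pivot [0.6315 0.0618 0.062 ]
loop [0.5067 0.1412 0.055 ]
plate [0.4909 0.0176 0.056 ]
0.14792898745175634 -0.5664368552186334
0.14739798502287807 0.30441613337312845
```

View pics/crop.png

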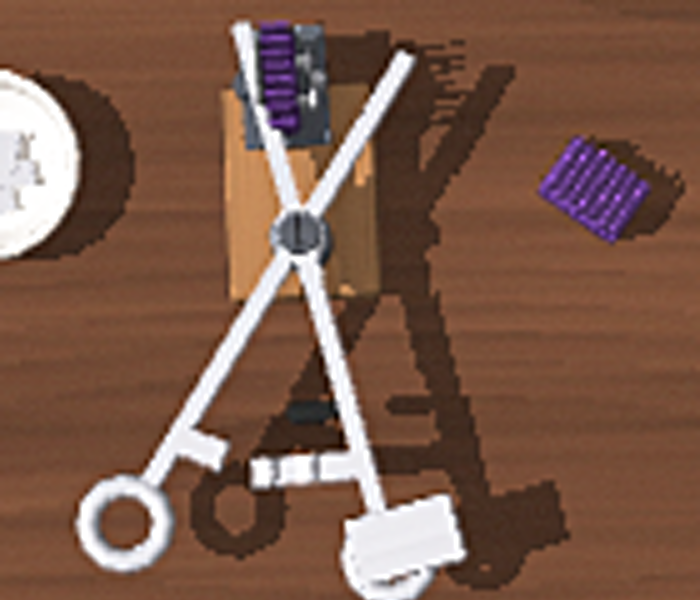

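Run:
```python
from h import *
from scipy.spatial.transform import Rotation as R
s=ctrl.get_state(); r=R.from_quat(s["tcp_rot"]); print(r.as_matrix().round(3).tolist(), ctrl.finger_overhang)
c,M=cal("top")
P=ray(c,M,239.6,186.6,.062);L=ray(c,M,204.8,244.6,.055);T=ray(c,M,261,247,.058)
print(P,L,T)
y=r.as_matrix()[:,1]
tgt=np.arctan2(.97,.25); cur=np.arctan2(y[1],y[0])
print("yaw needed /pi",[((tgt-cur+k*np.pi+np.pi)%(2*np.pi)-np.pi)/np.pi for k in(0,1)])
print("j6",s["qpos"])
print(((L+[.25*.055,.97*.055,0])-s["eef_pos"]))
```

```text
[[-0.001, 0.407, 0.914], [-0.002, 0.914, -0.407], [-1.0, -0.002, -0.0]] 0.025
[0.6324094  0.06267115 0.062     ] [0.50535555 0.14162556 0.055     ] [0.49746816 0.0174737  0.058     ]
yaw needed /pi [np.float64(0.05302110238085974), np.float64(-0.9469788976191401)]
j6 [ 1.00198951e+00  2.87130872e-01  1.57804991e+00  5.48808502e-05
  1.27858697e+00 -1.50009117e-01]
[ 0.24493664 -0.42124151 -0.20003911]
```

>>> play_rows --targets '[{"delta_pos": [0.245,-0.42,-0.05],"delta_rot": [0,0,0.053],"claw": 0},{"delta_pos": [0.245,-0.42,-0.05],"delta_rot": [0,0,0.053],"claw": 0},{"delta_pos": [0.245,-0.42,-0.05],"delta_rot": [0,0,0.053],"claw": 0},{"delta_pos": [0.245,-0.42,-0.05],"delta_rot": [0,0,0.053],"claw": 0},{"delta_pos": [0.245,-0.42,-0.05],"delta_rot": [0,0,0.053],"claw": 0},{"delta_pos": [0.245,-0.42,-0.05],"delta_rot": [0,0,0.053],"claw": 0},{"delta_pos": [0.245,-0.42,-0.05],"delta_rot": [0,0,0.053],"claw": 0},{"delta_pos": [0.245,-0.42,-0.05],"delta_rot": [0,0,0.053],"claw": 0},{"delta_pos": [0.245,-0.42,-0.05],"delta_rot": [0,0,0.053],"claw": 0},{"delta_pos": [0.245,-0.42,-0.05],"delta_rot": [0,0,0.053],"claw": 0},{"delta_pos": [0.245,-0.42,-0.05],"delta_rot": [0,0,0.053],"claw": 0},{"delta_pos": [0.245,-0.42,-0.05],"delta_rot": [0,0,0.053],"claw": 0},{"delta_pos": [0.245,-0.42,-0.05],"delta_rot": [0,0,0.053],"claw": 0},{"delta_pos": [0.245,-0.42,-0.05],"delta_rot": [0,0,0.053],"claw": 0},{"delta_pos": [0.245,-0.42,-0.05],"delta_rot": [0,0,0.053],"claw": 0},{"delta_pos": [0.245,-0.42,-0.05],"delta_rot": [0,0,0.053],"claw": 0}]'

```text
time: 1.43
eef_pos: [0.5185, 0.1972, 0.2049]
tcp_rot: [0.088, 0.702, -0.089, 0.701]
contact_force: [0.7, -0.8, -0.9]
opening: 0.004
```

Run:
```python
from h import *
c,M=cal("wrist"); cv2.imwrite("pics/w1.png",ctrl.read_camera("wrist"))
for n,p in(("loop",[.5054,.1416,.055]),("pivot",[.6324,.0627,.062]),("plate",[.4975,.0175,.058]),("tip",list(ctrl.get_state()["eef_pos"]-[0,0,.025]))): print(n,proj(c,M,p).round(1))
```

```text
loop [202.5 199.3]
pivot [158.1 363. ]
plate [ 45.8 229.2]
tip [276.1 270.5]
```

View pics/w1.png

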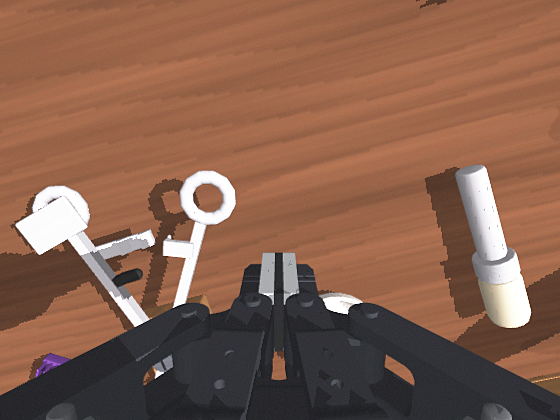

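The wrist view shows the loop centre at (208,197), the plate centre at (52,225), and shut fingertips spanning columns 262-297. Next I'll turn these into positions.

Run:
```python
from h import *
c,M=cal("wrist"); s=ctrl.get_state()
L=ray(c,M,208,197.5,.053);print("loop",L,"plate",ray(c,M,52,225,.058))
for u,v in((262,255),(297,255),(243,268),(314,268)): print(ray(c,M,u,v,s["eef_pos"][2]-.025)-s["eef_pos"])
print(s["eef_pos"],s["contact_force"])
```

```text
loop [0.50557243 0.14570954 0.053     ] plate [0.49563879 0.02369644 0.058     ]
[-0.00841605 -0.00385167 -0.025     ]
[-0.00472978  0.01057893 -0.025     ]
[-0.00460119 -0.01334906 -0.025     ]
[ 0.0029544   0.01624191 -0.025     ]
[0.51851746 0.19737325 0.20505651] [0.24833508 0.1018581  0.93985616]
```

>>> play_rows --targets '[{"delta_pos": [0,0,-0.04],"delta_rot": [0,0,0],"claw": 0},{"delta_pos": [0,0,-0.08],"delta_rot": [0,0,0],"claw": 0},{"delta_pos": [0,0,-0.12],"delta_rot": [0,0,0],"claw": 0},{"delta_pos": [0,0,-0.147],"delta_rot": [0,0,0],"claw": 0},{"delta_pos": [0,0,-0.147],"delta_rot": [0,0,0],"claw": 0},{"delta_pos": [0,0,-0.147],"delta_rot": [0,0,0],"claw": 0},{"delta_pos": [0,0,-0.147],"delta_rot": [0,0,0],"claw": 0}]'

```text
time: 2.07
eef_pos: [0.5198, 0.1984, 0.0601]
tcp_rot: [0.088, 0.701, -0.088, 0.702]
contact_force: [1.0, 1.0, 1.1]
opening: -0.004
```

Run:
```python
from h import *
s=ctrl.get_state(); print(s["eef_pos"],s["contact_force"],s["time"])
# path: tool offset from loop constant; print tool deltas vs joint angle q from contact
P=np.array([.6324,.065]); a0=.567
for q in np.arange(0,.5,.04):
    a=a0-q; a0p=np.array([-np.cos(a0),np.sin(a0)]); print(round(q,2),(1000*.15*(np.array([-np.cos(a),np.sin(a)])-a0p)).round(1))
```

```text
[0.51977696 0.19838494 0.06009721] [0.99931565 1.02523639 1.11143447] 2.0667
0.0 [0. 0.]
0.04 [-3.1 -5.1]
0.08 [ -6.  -10.4]
0.12 [ -8.7 -15.7]
0.16 [-11.2 -21.2]
0.2 [-13.5 -26.7]
0.24 [-15.5 -32.4]
0.28 [-17.3 -38.1]
0.32 [-18.9 -43.9]
0.36 [-20.3 -49.7]
0.4 [-21.4 -55.6]
0.44 [-22.3 -61.6]
0.48 [-22.9 -67.5]
```

>>> play_rows --targets '[{"delta_pos": [-0.003,-0.011,0],"delta_rot": [0,0,0],"claw": 0},{"delta_pos": [-0.006,-0.022,0],"delta_rot": [0,0,0],"claw": 0},{"delta_pos": [-0.009,-0.027,0],"delta_rot": [0,0,0],"claw": 0},{"delta_pos": [-0.012,-0.032,0],"delta_rot": [0,0,0],"claw": 0},{"delta_pos": [-0.015,-0.038,0],"delta_rot": [0,0,0],"claw": 0},{"delta_pos": [-0.017,-0.043,0],"delta_rot": [0,0,0],"claw": 0},{"delta_pos": [-0.017,-0.043,0],"delta_rot": [0,0,0],"claw": 0},{"delta_pos": [-0.017,-0.043,0],"delta_rot": [0,0,0],"claw": 0}]'

```text
time: 2.73
eef_pos: [0.5027, 0.1551, 0.0604]
tcp_rot: [0.088, 0.701, -0.088, 0.703]
contact_force: [-0.2, 2.9, 2.8]
opening: -0.005
```

Run:
```python
from h import *
cv2.imwrite("pics/t2.png",cv2.resize(ctrl.read_camera("top")[140:270,170:320],None,fx=4,fy=4,interpolation=cv2.INTER_CUBIC))
s=ctrl.get_state(); print(s["eef_pos"],s["contact_force"],s["time"])
```

```text
[0.5027939  0.15528004 0.06027459] [0.93874929 2.58704099 2.07129265] 2.7833
```

View pics/t2.png

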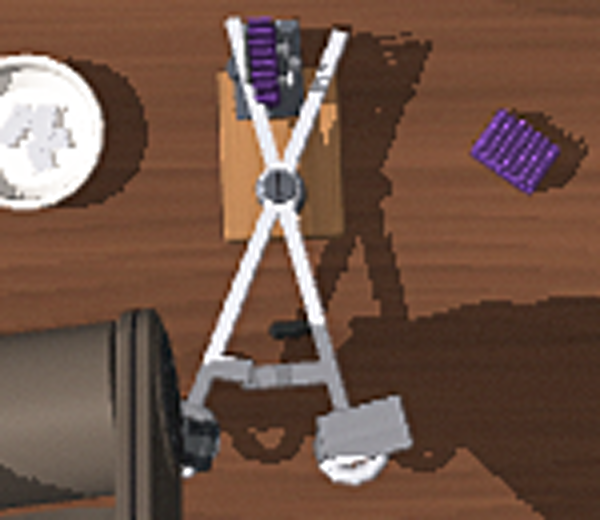

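The handle has swung to about 0.19 rad and the finger is on the outer side of the loop. I'll carry on in small steps and watch the force.

>>> play_rows --targets '[{"delta_pos": [-0.001,-0.003,0],"delta_rot": [0,0,0],"claw": 0},{"delta_pos": [-0.002,-0.006,0],"delta_rot": [0,0,0],"claw": 0},{"delta_pos": [-0.003,-0.009,0],"delta_rot": [0,0,0],"claw": 0},{"delta_pos": [-0.004,-0.012,0],"delta_rot": [0,0,0],"claw": 0},{"delta_pos": [-0.004,-0.012,0],"delta_rot": [0,0,0],"claw": 0}]'

```text
time: 3.2
eef_pos: [0.4979, 0.143, 0.0596]
tcp_rot: [0.088, 0.701, -0.088, 0.702]
contact_force: [-2.0, 3.8, 0.8]
opening: -0.002
```

>>> play_rows --targets '[{"delta_pos": [-0.001,-0.002,0],"delta_rot": [0,0,0],"claw": 0},{"delta_pos": [-0.001,-0.004,0],"delta_rot": [0,0,0],"claw": 0},{"delta_pos": [-0.001,-0.004,0],"delta_rot": [0,0,0],"claw": 0}]'

```text
time: 3.45
eef_pos: [0.4965, 0.1388, 0.0593]
tcp_rot: [0.088, 0.702, -0.089, 0.701]
contact_force: [-1.3, 3.1, -0.0]
opening: 0.001
```

>>> play_rows --targets '[{"delta_pos": [0,-0.0015,0],"delta_rot": [0,0,0],"claw": 0},{"delta_pos": [-0.001,-0.003,0],"delta_rot": [0,0,0],"claw": 0},{"delta_pos": [-0.001,-0.003,0],"delta_rot": [0,0,0],"claw": 0}]'

```text
time: 3.7
eef_pos: [0.4956, 0.1355, 0.0592]
tcp_rot: [0.088, 0.702, -0.089, 0.702]
contact_force: [-0.2, 3.1, -0.1]
opening: -0.003
```

>>> play_rows --targets '[{"delta_pos": [0,-0.0015,0],"delta_rot": [0,0,0],"claw": 0},{"delta_pos": [-0.001,-0.003,0],"delta_rot": [0,0,0],"claw": 0},{"delta_pos": [-0.001,-0.003,0],"delta_rot": [0,0,0],"claw": 0}]'

```text
time: 3.95
eef_pos: [0.4947, 0.1327, 0.0592]
tcp_rot: [0.088, 0.701, -0.088, 0.702]
contact_force: [0.3, 5.1, -1.5]
opening: -0.003
```

>>> play_rows --targets '[{"delta_pos": [0,-0.001,0],"delta_rot": [0,0,0],"claw": 0},{"delta_pos": [-0.0005,-0.002,0],"delta_rot": [0,0,0],"claw": 0},{"delta_pos": [-0.0005,-0.002,0],"delta_rot": [0,0,0],"claw": 0}]'

```text
time: 4.2
eef_pos: [0.4942, 0.1312, 0.0593]
tcp_rot: [0.089, 0.701, -0.088, 0.702]
contact_force: [-0.2, 6.2, 0.1]
opening: -0.002
```

>>> play_rows --targets '[{"delta_pos": [0,-0.001,0],"delta_rot": [0,0,0],"claw": 0},{"delta_pos": [-0.0005,-0.002,0],"delta_rot": [0,0,0],"claw": 0},{"delta_pos": [-0.0005,-0.002,0],"delta_rot": [0,0,0],"claw": 0}]'

```text
time: 4.45
eef_pos: [0.4937, 0.1298, 0.0593]
tcp_rot: [0.09, 0.701, -0.088, 0.702]
contact_force: [-0.4, 6.7, -1.2]
opening: -0.004
```

>>> play_rows --targets '[{"delta_pos": [0,-0.001,0],"delta_rot": [0,0,0],"claw": 0},{"delta_pos": [-0.0005,-0.002,0],"delta_rot": [0,0,0],"claw": 0},{"delta_pos": [-0.0005,-0.002,0],"delta_rot": [0,0,0],"claw": 0}]'

```text
time: 4.7
eef_pos: [0.4933, 0.1286, 0.0594]
tcp_rot: [0.091, 0.701, -0.087, 0.702]
contact_force: [-0.6, 7.3, -0.8]
opening: -0.0
```

>>> play_rows --targets '[{"delta_pos": [0,-0.001,0],"delta_rot": [0,0,0],"claw": 0},{"delta_pos": [-0.0005,-0.002,0],"delta_rot": [0,0,0],"claw": 0},{"delta_pos": [-0.0005,-0.002,0],"delta_rot": [0,0,0],"claw": 0}]'

```text
time: 4.95
eef_pos: [0.4928, 0.1274, 0.0594]
tcp_rot: [0.092, 0.701, -0.087, 0.702]
contact_force: [-0.8, 7.3, -0.5]
opening: -0.001
```

>>> play_rows --targets '[{"delta_pos": [0,-0.001,0],"delta_rot": [0,0,0],"claw": 0},{"delta_pos": [-0.0005,-0.002,0],"delta_rot": [0,0,0],"claw": 0},{"delta_pos": [-0.0005,-0.002,0],"delta_rot": [0,0,0],"claw": 0}]'

```text
time: 5.2
eef_pos: [0.4924, 0.1262, 0.0594]
tcp_rot: [0.093, 0.7, -0.087, 0.702]
contact_force: [0.4, 7.7, -0.8]
opening: 0.005
```

>>> play_rows --targets '[{"delta_pos": [0,-0.001,0],"delta_rot": [0,0,0],"claw": 0},{"delta_pos": [-0.0005,-0.002,0],"delta_rot": [0,0,0],"claw": 0},{"delta_pos": [-0.0005,-0.002,0],"delta_rot": [0,0,0],"claw": 0}]'

```text
time: 5.45
eef_pos: [0.492, 0.125, 0.0595]
tcp_rot: [0.094, 0.7, -0.086, 0.702]
contact_force: [-0.8, 7.8, -1.0]
opening: 0.001
```

>>> play_rows --targets '[{"delta_pos": [0,-0.001,0],"delta_rot": [0,0,0],"claw": 0},{"delta_pos": [-0.0005,-0.002,0],"delta_rot": [0,0,0],"claw": 0},{"delta_pos": [-0.0005,-0.002,0],"delta_rot": [0,0,0],"claw": 0}]'

```text
time: 5.7
eef_pos: [0.4916, 0.1234, 0.0595]
tcp_rot: [0.095, 0.7, -0.086, 0.703]
contact_force: [0.7, 4.9, -0.8]
opening: -0.0
```

>>> play_rows --targets '[{"delta_pos": [0,-0.001,0],"delta_rot": [0,0,0],"claw": 0},{"delta_pos": [-0.0005,-0.002,0],"delta_rot": [0,0,0],"claw": 0},{"delta_pos": [-0.0005,-0.002,0],"delta_rot": [0,0,0],"claw": 0}]'

```text
time: 5.95
eef_pos: [0.491, 0.1218, 0.0595]
tcp_rot: [0.095, 0.7, -0.086, 0.703]
contact_force: [-0.2, 5.7, 0.1]
opening: 0.003
```

>>> play_rows --targets '[{"delta_pos": [0,-0.001,0],"delta_rot": [0,0,0],"claw": 0},{"delta_pos": [-0.0005,-0.002,0],"delta_rot": [0,0,0],"claw": 0},{"delta_pos": [-0.0005,-0.002,0],"delta_rot": [0,0,0],"claw": 0}]'

```text
time: 6.2
eef_pos: [0.4905, 0.1201, 0.0594]
tcp_rot: [0.096, 0.7, -0.085, 0.703]
contact_force: [1.4, 6.3, -0.7]
opening: -0.005
```

>>> play_rows --targets '[{"delta_pos": [0,-0.001,0],"delta_rot": [0,0,0],"claw": 0},{"delta_pos": [0,-0.002,0],"delta_rot": [0,0,0],"claw": 0},{"delta_pos": [0,-0.002,0],"delta_rot": [0,0,0],"claw": 0}]'

```text
time: 6.45
eef_pos: [0.4903, 0.1191, 0.0594]
tcp_rot: [0.097, 0.7, -0.085, 0.702]
contact_force: [-1.1, 9.1, -0.6]
opening: 0.001
```

>>> play_rows --targets '[{"delta_pos": [0,-0.001,0],"delta_rot": [0,0,0],"claw": 0},{"delta_pos": [0,-0.002,0],"delta_rot": [0,0,0],"claw": 0},{"delta_pos": [0,-0.002,0],"delta_rot": [0,0,0],"claw": 0}]'

```text
time: 6.7
eef_pos: [0.4901, 0.1184, 0.0595]
tcp_rot: [0.099, 0.7, -0.084, 0.702]
contact_force: [-0.8, 8.5, 0.7]
opening: 0.0
```

>>> play_rows --targets '[{"delta_pos": [0,-0.001,0],"delta_rot": [0,0,0],"claw": 0},{"delta_pos": [0,-0.002,0],"delta_rot": [0,0,0],"claw": 0},{"delta_pos": [0,-0.002,0],"delta_rot": [0,0,0],"claw": 0}]'

```text
time: 6.95
eef_pos: [0.49, 0.1179, 0.0595]
tcp_rot: [0.101, 0.7, -0.084, 0.702]
contact_force: [-0.9, 10.8, -0.4]
opening: -0.001
```

>>> play_rows --targets '[{"delta_pos": [0,-0.001,0],"delta_rot": [0,0,0],"claw": 0},{"delta_pos": [0,-0.002,0],"delta_rot": [0,0,0],"claw": 0},{"delta_pos": [0,-0.002,0],"delta_rot": [0,0,0],"claw": 0}]'

```text
time: 7.2
eef_pos: [0.49, 0.1176, 0.0596]
tcp_rot: [0.103, 0.7, -0.083, 0.702]
contact_force: [0.6, 12.0, 0.6]
opening: -0.003
```

>>> play_rows --targets '[{"delta_pos": [0,-0.001,0],"delta_rot": [0,0,0],"claw": 0},{"delta_pos": [0,-0.002,0],"delta_rot": [0,0,0],"claw": 0},{"delta_pos": [0,-0.002,0],"delta_rot": [0,0,0],"claw": 0}]'

```text
time: 7.45
eef_pos: [0.49, 0.1174, 0.0597]
tcp_rot: [0.105, 0.7, -0.082, 0.702]
contact_force: [-0.3, 12.1, -1.2]
opening: -0.002
```

>>> play_rows --targets '[{"delta_pos": [0,-0.001,0],"delta_rot": [0,0,0],"claw": 0},{"delta_pos": [0,-0.002,0],"delta_rot": [0,0,0],"claw": 0},{"delta_pos": [0,-0.002,0],"delta_rot": [0,0,0],"claw": 0}]'

```text
time: 7.7
eef_pos: [0.49, 0.1173, 0.0597]
tcp_rot: [0.108, 0.7, -0.081, 0.701]
contact_force: [0.5, 12.3, -0.3]
opening: 0.0
```

>>> play_rows --targets '[{"delta_pos": [0,-0.001,0],"delta_rot": [0,0,0],"claw": 0},{"delta_pos": [0,-0.0025,0],"delta_rot": [0,0,0],"claw": 0},{"delta_pos": [0,-0.0025,0],"delta_rot": [0,0,0],"claw": 0}]'

```text
time: 7.95
eef_pos: [0.4899, 0.1169, 0.0598]
tcp_rot: [0.111, 0.7, -0.08, 0.701]
contact_force: [0.1, 13.0, -1.2]
opening: -0.0
```

>>> play_rows --targets '[{"delta_pos": [0,-0.001,0],"delta_rot": [0,0,0],"claw": 0},{"delta_pos": [0,-0.0025,0],"delta_rot": [0,0,0],"claw": 0},{"delta_pos": [0,-0.0025,0],"delta_rot": [0,0,0],"claw": 0}]'

```text
time: 8.2
eef_pos: [0.4899, 0.1166, 0.0599]
tcp_rot: [0.113, 0.7, -0.079, 0.701]
contact_force: [-0.1, 14.9, -1.5]
opening: -0.002
```

The push reached about 14-15 N, so it is on the stop and past the last tooth. Now I'll back off and let the ratchet hold.

>>> play_rows --targets '[{"delta_pos": [0,0.003,0],"delta_rot": [0,0,0],"claw": 0},{"delta_pos": [0.001,0.008,0],"delta_rot": [0,0,0],"claw": 0},{"delta_pos": [0.003,0.02,0],"delta_rot": [0,0,0],"claw": 0},{"delta_pos": [0.005,0.04,0],"delta_rot": [0,0,0],"claw": 0},{"delta_pos": [0.005,0.045,0],"delta_rot": [0,0,0],"claw": 0},{"delta_pos": [0.005,0.045,0],"delta_rot": [0,0,0],"claw": 0}]'

```text
time: 8.7
eef_pos: [0.495, 0.1624, 0.0599]
tcp_rot: [0.112, 0.7, -0.079, 0.701]
contact_force: [-0.5, 0.6, 0.4]
opening: -0.001
```

Run:
```python
from h import *
cv2.imwrite("pics/t3.png",cv2.resize(ctrl.read_camera("top")[140:270,170:320],None,fx=4,fy=4,interpolation=cv2.INTER_CUBIC))
s=ctrl.get_state(); print(s["eef_pos"],s["contact_force"],s["time"])
```

```text
[0.49484805 0.16181369 0.05981065] [-0.73880429 -0.37979567  0.39307913] 8.75
```

View pics/t3.png

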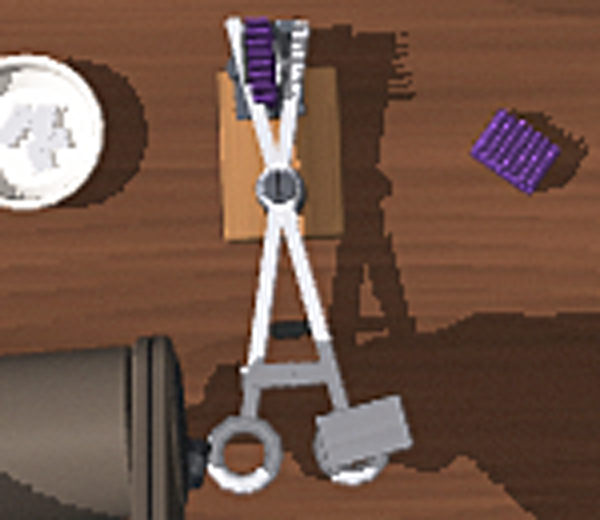

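Let go, the handle stays at about 0.43 rad: the loop is at (243,455) in the crop, with the arms nearly together, so the last tooth is holding. Next I'll straighten the tool and move above the thumb plate.

Run:
```python
from h import *
from scipy.spatial.transform import Rotation as R
s=ctrl.get_state(); t=R.from_quat([.0885,.7015,-.0885,.7015]); print(((t*R.from_quat(s["tcp_rot"]).inv()).as_rotvec()/np.pi).round(4))
c,M=cal("top"); T=ray(c,M,170+361.5/4,140+431/4,.058); print(T, np.array([.495,.021,0])-s["eef_pos"])
```

```text
[-0.0149  0.0024  0.0065]
[0.49584618 0.018883   0.058     ] [ 0.00015195 -0.14081369 -0.05981065]
```

>>> play_rows --targets '[{"delta_pos": [0,0,0.03],"delta_rot": [0,0,0],"claw": 0},{"delta_pos": [0,0,0.06],"delta_rot": [0,0,0],"claw": 0},{"delta_pos": [0,0,0.08],"delta_rot": [0,0,0],"claw": 0},{"delta_pos": [0,0,0.08],"delta_rot": [0,0,0],"claw": 0},{"delta_pos": [0,0,0.08],"delta_rot": [0,0,0],"claw": 0}]'

```text
time: 9.17
eef_pos: [0.4957, 0.1612, 0.1411]
tcp_rot: [0.113, 0.699, -0.079, 0.702]
contact_force: [-0.1, -0.7, -0.0]
opening: 0.002
```

>>> play_rows --targets '[{"delta_pos": [0,-0.04,0],"delta_rot": [-0.015,0.002,0.006],"claw": 0},{"delta_pos": [0,-0.08,0],"delta_rot": [-0.015,0.002,0.006],"claw": 0},{"delta_pos": [0,-0.12,0],"delta_rot": [-0.015,0.002,0.006],"claw": 0},{"delta_pos": [0,-0.14,0],"delta_rot": [-0.015,0.002,0.006],"claw": 0},{"delta_pos": [0,-0.14,0],"delta_rot": [-0.015,0.002,0.006],"claw": 0},{"delta_pos": [0,-0.14,-0.035],"delta_rot": [-0.015,0.002,0.006],"claw": 0},{"delta_pos": [0,-0.14,-0.035],"delta_rot": [-0.015,0.002,0.006],"claw": 0},{"delta_pos": [0,-0.14,-0.035],"delta_rot": [-0.015,0.002,0.006],"claw": 0},{"delta_pos": [0,-0.14,-0.035],"delta_rot": [-0.015,0.002,0.006],"claw": 0}]'

```text
time: 9.92
eef_pos: [0.4952, 0.0218, 0.1057]
tcp_rot: [0.089, 0.701, -0.089, 0.702]
contact_force: [0.5, -0.1, 0.5]
opening: -0.001
```

Run:
```python
from h import *
c,M=cal("wrist"); cv2.imwrite("pics/w4.png",ctrl.read_camera("wrist"))
s=ctrl.get_state(); print(s["eef_pos"],s["contact_force"],proj(c,M,s["eef_pos"]-[0,0,.025]),proj(c,M,[.4955,.021,.058]))
```

```text
[0.49588754 0.02172542 0.10655327] [ 1.02348967 -0.89708981 -0.47789985] [275.79936283 272.73803749] [274.49436026 250.7179338 ]
```

View pics/w4.png

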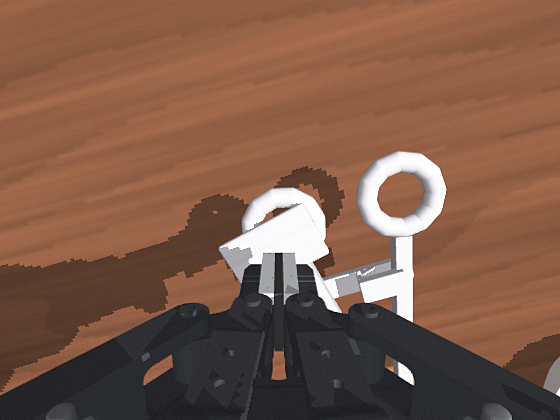

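The wrist view shows the shut fingers (column 279) over the middle of the plate (columns 218-328), with the loop still locked. Now I'll press.

>>> play_rows --targets '[{"delta_pos": [0,0,-0.008],"delta_rot": [0,0,0],"claw": 0},{"delta_pos": [0,0,-0.016],"delta_rot": [0,0,0],"claw": 0},{"delta_pos": [0,0,-0.02],"delta_rot": [0,0,0],"claw": 0},{"delta_pos": [0,0,-0.022],"delta_rot": [0,0,0],"claw": 0},{"delta_pos": [0,0,-0.024],"delta_rot": [0,0,0],"claw": 0},{"delta_pos": [0,0,-0.024],"delta_rot": [0,0,0],"claw": 0}]'

```text
time: 10.47
eef_pos: [0.4956, 0.0218, 0.0821]
tcp_rot: [0.089, 0.7, -0.089, 0.703]
contact_force: [-0.3, -0.1, -0.1]
opening: -0.002
```

>>> play_rows --targets '[{"delta_pos": [0,0,-0.0015],"delta_rot": [0,0,0],"claw": 0},{"delta_pos": [0,0,-0.003],"delta_rot": [0,0,0],"claw": 0},{"delta_pos": [0,0,-0.003],"delta_rot": [0,0,0],"claw": 0}]'

```text
time: 10.72
eef_pos: [0.4959, 0.0217, 0.0793]
tcp_rot: [0.089, 0.7, -0.089, 0.703]
contact_force: [0.2, -0.0, 0.8]
opening: -0.001
```

>>> play_rows --targets '[{"delta_pos": [0,0,-0.0015],"delta_rot": [0,0,0],"claw": 0},{"delta_pos": [0,0,-0.003],"delta_rot": [0,0,0],"claw": 0},{"delta_pos": [0,0,-0.003],"delta_rot": [0,0,0],"claw": 0}]'

```text
time: 10.97
eef_pos: [0.4963, 0.0216, 0.0765]
tcp_rot: [0.089, 0.7, -0.089, 0.703]
contact_force: [-0.5, 0.1, 2.1]
opening: 0.0
```

>>> play_rows --targets '[{"delta_pos": [0,0,-0.0015],"delta_rot": [0,0,0],"claw": 0},{"delta_pos": [0,0,-0.003],"delta_rot": [0,0,0],"claw": 0},{"delta_pos": [0,0,-0.003],"delta_rot": [0,0,0],"claw": 0}]'

```text
time: 11.22
eef_pos: [0.4963, 0.0216, 0.0735]
tcp_rot: [0.089, 0.7, -0.089, 0.703]
contact_force: [-0.6, -0.2, 5.3]
opening: 0.004
```

>>> play_rows --targets '[{"delta_pos": [0,0,-0.0015],"delta_rot": [0,0,0],"claw": 0},{"delta_pos": [0,0,-0.003],"delta_rot": [0,0,0],"claw": 0},{"delta_pos": [0,0,-0.003],"delta_rot": [0,0,0],"claw": 0}]'

```text
time: 11.47
eef_pos: [0.4964, 0.0216, 0.0708]
tcp_rot: [0.089, 0.7, -0.089, 0.703]
contact_force: [-2.4, 0.2, 5.6]
opening: 0.001
```

>>> play_rows --targets '[{"delta_pos": [0,0,-0.0015],"delta_rot": [0,0,0],"claw": 0},{"delta_pos": [0,0,-0.003],"delta_rot": [0,0,0],"claw": 0},{"delta_pos": [0,0,-0.003],"delta_rot": [0,0,0],"claw": 0}]'

```text
time: 11.72
eef_pos: [0.4966, 0.0216, 0.0682]
tcp_rot: [0.089, 0.7, -0.089, 0.703]
contact_force: [-3.1, 0.3, 7.1]
opening: 0.005
```

>>> play_rows --targets '[{"delta_pos": [0,0,-0.001],"delta_rot": [0,0,0],"claw": 0},{"delta_pos": [0,0,-0.001],"delta_rot": [0,0,0],"claw": 0},{"delta_pos": [0,0,-0.001],"delta_rot": [0,0,0],"claw": 0},{"delta_pos": [0,0,-0.001],"delta_rot": [0,0,0],"claw": 0}]'

```text
time: 12.05
eef_pos: [0.4966, 0.0216, 0.0678]
tcp_rot: [0.089, 0.7, -0.089, 0.703]
contact_force: [-2.9, -0.3, 8.4]
opening: 0.002
```

Run:
```python
from h import *
a=cv2.resize(ctrl.read_camera("top")[140:270,170:320],None,fx=2.5,fy=2.5); b=cv2.resize(ctrl.read_camera("wrist"),(436,325)); cv2.imwrite("pics/t5.png",np.hstack([a,b]))
```

```text
(no output)
```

View pics/t5.png

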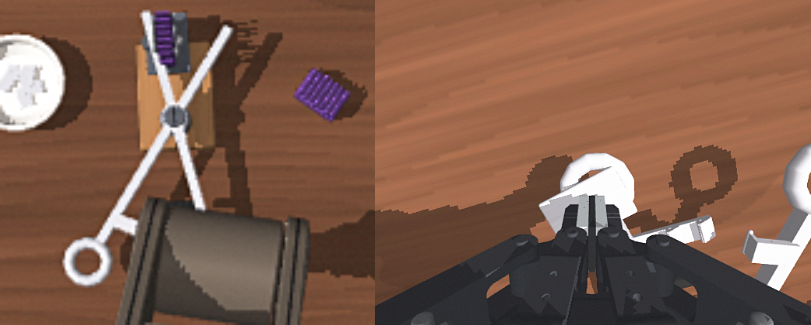

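The clamp has sprung open, with the loop back at its starting pixel of (205,245). I'll lift straight up and clear.

>>> play_rows --targets '[{"delta_pos": [0,0,0.004],"delta_rot": [0,0,0],"claw": 0},{"delta_pos": [0,0,0.01],"delta_rot": [0,0,0],"claw": 0},{"delta_pos": [0,0,0.018],"delta_rot": [0,0,0],"claw": 0},{"delta_pos": [0,0,0.04],"delta_rot": [0,0,0],"claw": 0},{"delta_pos": [0,0,0.08],"delta_rot": [0,0,0],"claw": 0},{"delta_pos": [0,0.0,0.12],"delta_rot": [0,0,0],"claw": 0},{"delta_pos": [0,0.0,0.12],"delta_rot": [0,0,0],"claw": 0},{"delta_pos": [0,0.0,0.12],"delta_rot": [0,0,0],"claw": 0},{"delta_pos": [0,0.0,0.12],"delta_rot": [0,0,0],"claw": 0},{"delta_pos": [0,0.0,0.12],"delta_rot": [0,0,0],"claw": 0}]'

```text
time: 12.98
eef_pos: [0.4954, 0.0218, 0.1861]
tcp_rot: [0.089, 0.701, -0.089, 0.702]
contact_force: [0.2, -0.6, -0.6]
opening: 0.003
```

Run:
```python
from h import *
t=ctrl.read_camera("top"); t0=cv2.imread("pics/top0.png")
cv2.imwrite("pics/t6.png",np.hstack([cv2.resize(x[130:270,80:320],(400,233),interpolation=cv2.INTER_CUBIC) for x in(t0,t)]))
s=ctrl.get_state(); print(s["eef_pos"],s["contact_force"],s["time"])
```

```text
[0.49535819 0.02185453 0.18580218] [0.66305235 0.01192771 0.75973555] 13.0333
```

View pics/t6.png

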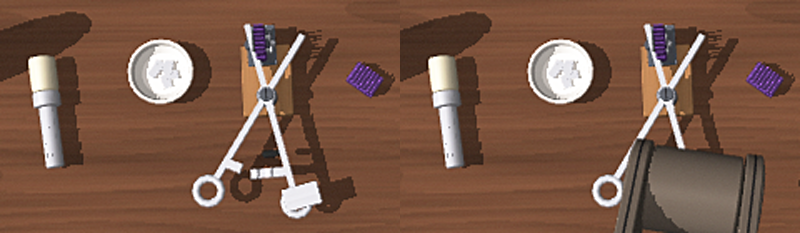

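The clamp is open as at the start, the bystanders nearby haven't moved, and the robot is clear.

```bash
python3 -c "
from h import *
print(ctrl.sign_off())"
```

```text
the job is handed in; nothing more can be done
None
```

The job is done and handed in at about 13 s of the 48 s allowed.

- **Closing:** I pushed the loop in small steps until the force climbed onto the rubber stop. The highest reading was 14.9 N, with about 1 N of sensor noise. I then drew the hand back, and the picture showed the handle staying locked at roughly 0.43 rad, well above 0.2925.
- **Holding:** The ratchet held alone for about 2 s, from when I drew back until I touched the thumb plate. A wrist picture just before pressing still showed it locked.
- **Release:** I pressed the thumb plate down about 13 mm, at up to 8.4 N. The clamp sprang open and the loop returned to its starting pixel.

**Last checks:**
- The robot is clear of everything, with force readings at noise level.
- The dish, brush and loose comb beside the clamp look unmoved in the before-and-after crop. I did not re-check the clipper, the canister or the other comb in the final picture, but the arm's tool never went near them.
- I did not measure how deep the clip sits. I take it to be home because the push force fell from 7.8 N to 4.9 N just before the last tooth, and the tooth then locked.

No check failed. The top and wrist cameras disagreed by 4–6 mm sideways on the loop and plate positions; I used positions between the two, and it caused no trouble.

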